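# Face up a tray of sauce jars

## Task

On the shop shelf, push the cardboard tray of six sauce jars lengthwise through the narrow gap between the two round steel posts and on into its bay, until it is fully home against the bay's back stop. Slide it on the shelf with the fingers: do not lift or tip it, and leave the loose jars, can, bottle, tin, scanner and label box where they stand. Finish with the arm clear of everything.

Things in the scene. Friction and masses are not known exactly. Their poses are not given: they have to be found in the camera images.
- tray: Loose cardboard tray packed with six small sauce jars, one rigid pack, 0.5 to 0.8 kg. 136 mm along x, 96 mm along y, flat upright sides 22 mm high; jars (42 mm wide, 3 along x, 2 along y) stand just inside the sides and reach 56 mm above the shelf. Origin: centre of its underside. Either short end may lead. Slides with friction about 0.5 to 0.7; turns if pushed off-centre.
- bay: Fixed steel bay on the shelf, no floor. Origin: on the shelf midway between the mouth's two round posts; x points into the bay. Posts: 24 mm diameter, 45 high, centres at y +-64 mm, so the gap is 104 mm. Dividers behind (40 high) have inner faces at y +-54 mm; the back stop's face is at x 165 mm. Tray home: its origin at x 97, its near end at x 29 mm.
- jar_a: Loose single sauce jar, 42 mm diameter, 52 mm high, standing beside one divider of the bay. Origin: centre of its underside. A bystander.
- jar_b: Loose single sauce jar like jar_a, standing beside the other divider. Origin: centre of its underside. A bystander.
- can: Loose food can, 66 mm diameter, 75 mm high, standing behind the bay's back stop. Origin: centre of its underside. A bystander.
- bottle: Loose sauce bottle, 60 mm diameter, 150 mm high, at the far side of the shelf. Origin: centre of its underside. A bystander.
- tin: Loose flat round tin, 84 mm diameter, 32 mm high, towards the right of the shelf. Origin: centre of its underside. A bystander.
- scanner: Loose grey and black hand scanner lying down, about 145 by 58 mm, 40 mm high, at the far side of the shelf. Origin: underside, 50 mm from its handle's end; x points to its head. A bystander.
- labels: Loose black label box, 60 by 90 mm, 50 mm high, at the far side of the shelf. Origin: centre of its underside. A bystander.

How it is judged (in metres and radians):
On the way:
1. the tray is on its way through the gap between the posts: its middle is 10 to 60 mm short of the gap's centre line, within 15 mm of the bay's axis (x of tray in the frame of bay between -0.06 and -0.01 m and y of tray in the frame of bay between -0.015 and 0.015 m and angle between the x axis of tray and the x axis of bay, either way round below 0.2 rad), for 0.1 s.
At the end, for the whole second after the job is handed in: The tray rests flat in the bay, its leading end within 6 mm of the back stop, within 12 mm of the bay's axis and 0.15 rad of its direction (x of tray in the frame of bay between 0.091 and 0.102 m and y of tray in the frame of bay between -0.012 and 0.012 m and angle between the x axis of tray and the x axis of bay, either way round below 0.15 rad and height (world z) of tray below 0.004 m and angle between tray's own z axis and vertical below 0.05 rad and linear speed of tray below 0.01 m/s); the robot touches nothing.
It fails at once if the tray is lifted more than 8 mm or tipped more than 0.15 rad (height (world z) of tray above 0.008 m or angle between tray's own z axis and vertical above 0.15 rad).
It fails at once if a bystander is moved more than 20 mm or tipped over (distance of any of jar_a, jar_b, can, bottle, tin, scanner, labels from where it was at the start of the episode above 0.02 m or angle between any of jar_a, jar_b, can, bottle, tin, scanner, labels's own z axis and vertical above 0.4 rad).
It also fails if it takes over 72 s, if anything falls off the work surface, if the arm or the gripper's body presses on something with over 40 N, if the wrist force passes 120 N, or if a joint passes its speed limit or range.

## Robot

A 6-joint arm with a two-finger parallel gripper is mounted at the origin on the work surface. World frame = base frame: x ahead of the robot, y to its left, z up, the work surface at z = 0. Lengths are in m, angles in degrees, forces in N, time in s.
With the tool pointing down it reaches from about 0.3 to 0.75 m from the base axis. Payload 8.5 kg.
Tool frame: the origin (TCP) lies at the very end of the fingers, on their centre line; the grasp point (between the pads) lies 19 mm behind it (hold_point_z is the distance from the TCP to the grasp point, in m); z points along the fingers, y is the direction in which the jaws open and shut (so a half turn about z gives the same grasp; the last joint's range is limited). The gripper opens to 85 mm and grips with 20 to 120 N. Pads are 22 mm wide; open, the fingers measure 114 mm over their backs; the gripper's body (76 mm by 85 mm) begins 54 mm behind the grasp point. The pads swing forward as they close: fully open they stand 13 mm farther back than shut.
Start: joints at [64.383, 21.807, 74.336, -0, 83.858, -12.336], TCP at [0.126, 0.535, 0.231] pointing down, gripper open.
Joint ranges: [-178.18, 178.18], [-50.72, 133.34], [12.68, 142.11], [-81.47, 261.47], [9.98, 163.14], [-165.26, 165.26]. Speed limits (degrees/s): [136.94, 136.94, 180, 180, 180, 180].

## Interface

Orientations are given as a 3x3 rotation matrix whose columns are the frame's x, y, z axes.
In Python, from rig import observe, get_image, close_job, hold_point_z gives the robot as it stands. The module is installed in compiled form; this text tells all that it offers.
- The arm moves only by the tool jog_arm, never from a script. Its arguments are lists of equal length, an entry for each row: "travel": the shift along the world's x, y, z in m, a list of three; "dr": the turn, a rotation vector about the world's x, y, z in rad, a list of three. In form: {"travel": [[x, y, z], ...], "dr": [[rx, ry, rz], ...]}. A call has 1 to 20 rows; each row shifts and turns the commanded pose from where the row before left it; what a row does not reach is not made up. A row lasts 1/12 s, in which the tool goes at most 41.7 mm and 7.16 degrees, less where a joint would pass 70% of its speed; a pose out of reach is approached as far as the arm can. A call with a gripper value outside its range is refused whole. "jaw" is the finger opening in m, from 0 to 0.0854, set as the call begins (left out, the last holds). The fingers move at their own pace and stop on an object; "newtons" is the grip in N (left out, the last holds). Time passes only in rows, so rows that do not move let the fingers close. It gives the time, the measured TCP pose, the force and the opening at its end, in the units of the state.
- observe(): the state, without advancing time (a new reading comes with each control period).
- get_image(name): name is "side" or "top"; returns a dict with "color" (400x640x3 uint8, red, green, blue), "fovy" (degrees; the focal length in pixels is half the picture's height over the tangent of half this angle, whatever the lens; pixels are square), "cx", "cy" (the principal point, pixels), "R" (3x3) and "t" (3): a world point X has camera coordinates R X + t. Camera axes: x right, y down, z forward; pixel columns grow to the right and rows downward; lengths in m; the calibration is good to about 2 mm. A picture is of the moment at which its call begins. There is no depth.
- close_job(): hands the job in, once; it reports no verdict.
The state is a dict: "time_s": time; "q": joint angles; "qvel": joint speeds; "joint_efforts": joint torques, N m; "position": TCP position; "tool_rot": TCP orientation; "ft_force": force on the tool from outside, world axes, zero at the start; "wrist_torque": the same for the moment, N m; "grip_width": finger opening in m.
Only numpy, scipy, OpenCV 4.12 (cv2) and the standard library are available. Lean on these libraries where they do the work, as an engineer would, in place of code of your own. Each camera call takes 0.05 s, during which the arm holds its last target.

## Working session

There is one attempt and no reset: what is moved stays moved. The work goes in short steps, Python scripts to look and compute and a tool call to move; the robot and the scene stay as the last step left them, time stands still between calls to the robot, and variables do not carry over. Pictures are saved under pics/ and viewed, and the job is handed in when it is done.

Besides the shell and the picture viewer there is one more tool, called after ">>>" as name(argument=value, ...) on one line, values as JSON. jog_arm: Moves the arm, as the interface text tells. Its arguments: {"type":"object","properties":{"travel":{"type":"array"},"dr":{"type":"array"},"jaw":{"type":"number"},"newtons":{"type":"number"}},"required":["travel","dr"]}

```bash
mkdir -p pics
python3 - <<'E'
from rig import *
import cv2,numpy as np
for n in("top","side"):
    g=get_image(n); cv2.imwrite(f"pics/{n}0.png",g["color"][:,:,::-1]); np.savez(f"{n}0.npz",**g)
    print(n,g["fovy"],g["cx"],g["cy"],np.round(g["R"],4).tolist(),np.round(g["t"],4))
s=observe();print(s["time_s"],s["position"],np.round(s["tool_rot"],3).tolist(),s["ft_force"],s["grip_width"],hold_point_z() if callable(hold_point_z) else hold_point_z)
E
```

```text
top 57.6176091978855 315.8898103098744 198.5456840411906 [[-0.0061, -1.0, 0.0019], [-0.9883, 0.0057, -0.1526], [0.1525, -0.0028, -0.9883]] [-0.0699  0.606   1.0477]
side 45.013570438934025 315.72305875760816 196.64159595942502 [[-0.9534, -0.3013, 0.0142], [-0.2405, 0.731, -0.6386], [0.182, -0.6123, -0.7694]] [0.5303 0.2306 1.3501]
0.1 [0.12622856 0.53504462 0.23079297] [[-0.973, 0.23, -0.001], [0.23, 0.973, -0.001], [0.0, -0.001, -1.0]] [ 0.03746216 -0.49643995  0.59823054] 0.08555444669709207 0.0187
```

View pics/top0.png

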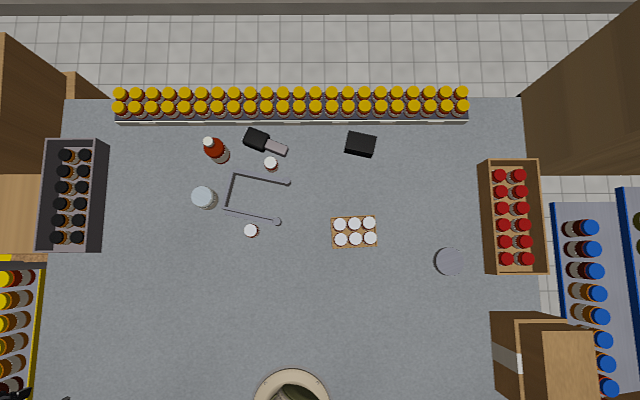

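View pics/side0.png

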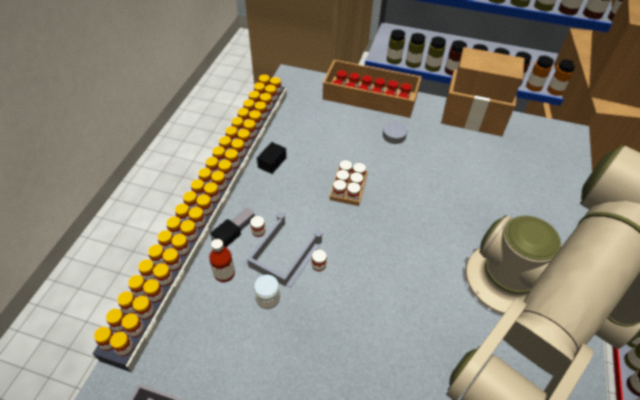

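Run:
```python
import cv2,numpy as np
g=np.load("top0.npz");im=g["color"][:,:,::-1]
c=im[120:280,190:390]; cv2.imwrite("pics/topz.png",cv2.resize(c,(800,640),interpolation=cv2.INTER_CUBIC)[:600])
g=np.load("side0.npz");im=g["color"][:,:,::-1]
c=im[150:310,200:400]; cv2.imwrite("pics/sidez.png",cv2.resize(c,(750,600),interpolation=cv2.INTER_CUBIC))
```

```text
(no output)
```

View pics/topz.png

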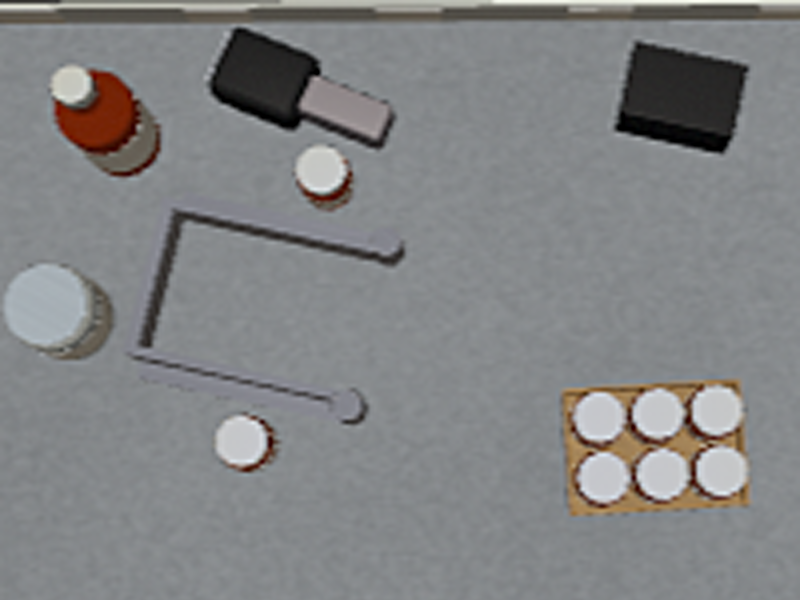

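View pics/sidez.png

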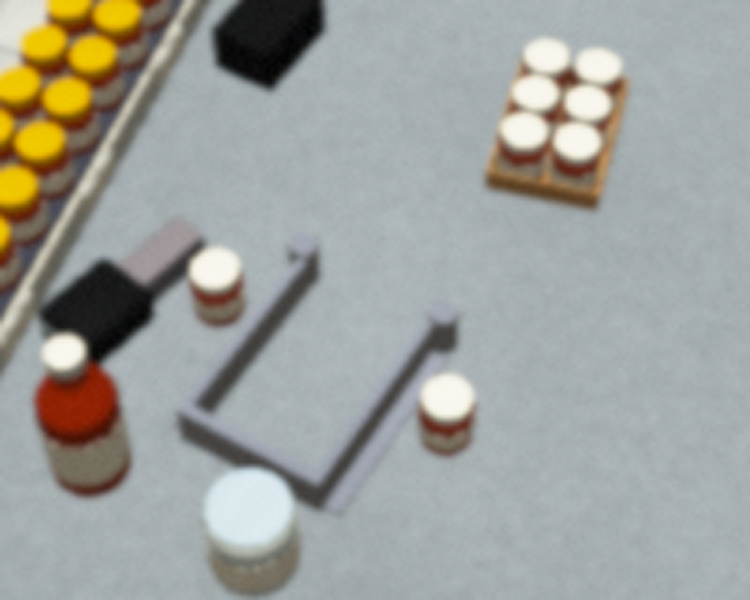

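```bash
cat > h.py <<'E'
import cv2,numpy as np
def ray(g,u,v,z):
    f=200/np.tan(np.radians(float(g["fovy"]))/2); R=g["R"];t=g["t"]
    d=R.T@np.array([(u-g["cx"])/f,(v-g["cy"])/f,1.]);c=-R.T@t
    return c+d*(z-c[2])/d[2]
def proj(g,X):
    f=200/np.tan(np.radians(float(g["fovy"]))/2); p=g["R"]@np.asarray(X)+g["t"]
    return f*p[0]/p[2]+g["cx"],f*p[1]/p[2]+g["cy"]
def whites(g,thr=185):
    im=g["color"].astype(int); m=((im.min(2)>thr)&(im.max(2)-im.min(2)<25)).astype(np.uint8)
    n,l,s,c=cv2.connectedComponentsWithStats(m,connectivity=4)
    return [(c[i],s[i,4]) for i in range(1,n) if 25<s[i,4]<400]
E
python3 - <<'E'
from h import *
T=np.load("top0.npz");S=np.load("side0.npz")
for n,g in(("top",T),("side",S)):
    print(n,"C",np.round(-g["R"].T@g["t"],3))
    for c,a in whites(g): print(np.round(c,1),a,np.round(ray(g,*c,.056)[:2],4), np.round(ray(g,*c,.052)[:2],4))
tz=lambda u,v:(u/4+190-.375,v/4+120-.375)
sz=lambda u,v:(u/3.75+200-.37,v/3.75+150-.37)
for a,b in(((391,246),(302,240)),((347,404),(443,312))):
    print("post",ray(T,*tz(*a),.045),ray(S,*sz(*b),.045))
for a in((180,213),(147,347)): print("backin top",ray(T,*tz(*a),.04))
# tray corners outer at z 22mm
for a in((562,390),(741,380),(747,503),(571,514)): print("tray",ray(T,*tz(*a),.022))
E
```

```text
top C [ 0.439 -0.07   1.128]
[369. 120.] 113 [ 0.8485 -0.2389] [ 0.85   -0.2395]
[158.5 121. ] 88 [0.8488 0.41  ] [0.8503 0.4118]
[219. 121.] 31 [0.8478 0.2237] [0.8493 0.2248]
[207.3 140.5] 55 [0.7854 0.2571] [0.7867 0.2584]
[269.7 161.9] 100 [0.7172 0.0658] [0.7183 0.0663]
[354.1 222.9] 111 [ 0.5307 -0.1859] [ 0.531  -0.1863]
[368.7 222.1] 110 [ 0.533  -0.2289] [ 0.5333 -0.2295]
[339.4 223.7] 113 [ 0.5287 -0.1424] [ 0.529  -0.1426]
[249.6 229.8] 115 [0.5123 0.1222] [0.5126 0.1229]
[355.2 238. ] 113 [ 0.4864 -0.1883] [ 0.4865 -0.1887]
[370.  237.3] 109 [ 0.4882 -0.2315] [ 0.4884 -0.2322]
[340.5 238.7] 110 [ 0.4846 -0.145 ] [ 0.4847 -0.1453]
[519.4 363.4] 56 [ 0.1353 -0.6385] [ 0.1342 -0.6406]
side C [0.315 0.818 1.179]
[363.6  57.8] 40 [ 0.6162 -0.8198] [ 0.6173 -0.8256]
[345.5 163.8] 94 [ 0.5314 -0.2357] [ 0.5322 -0.2395]
[359.2 166.4] 93 [ 0.4869 -0.2387] [ 0.4875 -0.2424]
[342.5 174.3] 72 [ 0.5283 -0.1889] [ 0.5291 -0.1925]
[356.3 177. ] 72 [ 0.4842 -0.1914] [ 0.4849 -0.195 ]
[339.4 184.3] 74 [ 0.5263 -0.1455] [ 0.527  -0.1489]
[353.5 187.1] 74 [ 0.482  -0.1482] [ 0.4826 -0.1517]
[... 409 characters left out ...]
7] 392 [0.972 0.522] [0.9744 0.521 ]
[  8.1 336.1] 57 [1.1549 0.5741] [1.1579 0.5732]
[ 48.7 354.6] 184 [1.0331 0.583 ] [1.0357 0.5822]
[608.8 353. ] 40 [-0.2356  0.1701] [-0.2375  0.1678]
[ 87.9 372.6] 63 [0.921  0.5914] [0.9231 0.5906]
[ 60.2 387.7] 66 [0.9601 0.6397] [0.9624 0.6391]
post [0.65986344 0.01269779 0.045     ] [0.66379809 0.01106628 0.045     ]
post [0.53986071 0.04481513 0.045     ] [0.53715108 0.04282455 0.045     ]
backin top [0.68752915 0.17458467 0.04      ]
backin top [0.58429841 0.1965583  0.04      ]
tray [ 0.55175833 -0.11671272  0.022     ]
tray [ 0.55862935 -0.25363272  0.022     ]
tray [ 0.46534253 -0.25528802  0.022     ]
tray [ 0.45791732 -0.12236677  0.022     ]
```

Run:
```python
from h import *
T=np.load("top0.npz");S=np.load("side0.npz")
for n,g,b in(("top",T,(220,165,300,230)),("side",S,(240,205,330,290))):
    im=g["color"].astype(int); x0,y0,x1,y1=b
    # metal tops: red+blue vs green
    lav=(im[:,:,0]+im[:,:,2]-2*im[:,:,1]); d=lav[y0:y1,x0:x1]
    bg=im[180:200,300:320].reshape(-1,3).mean(0); print(n,bg,np.percentile(d,[5,50,80,90,95,99]))
    v=np.clip(d*12+60,0,255).astype(np.uint8); dk=np.clip(im.sum(2)[y0:y1,x0:x1]/3,0,255).astype(np.uint8)
    cv2.imwrite(f"pics/m_{n}.png",cv2.resize(np.hstack([v,dk]),None,fx=4.4,fy=4.4,interpolation=cv2.INTER_NEAREST))
```

```text
top [134.98  138.37  140.855] [-3.  0.  2.  7.  8. 10.]
side [167.8175 176.865  179.46  ] [-10.  -6.   0.   5.   7.  18.]
```

View pics/m_top.png

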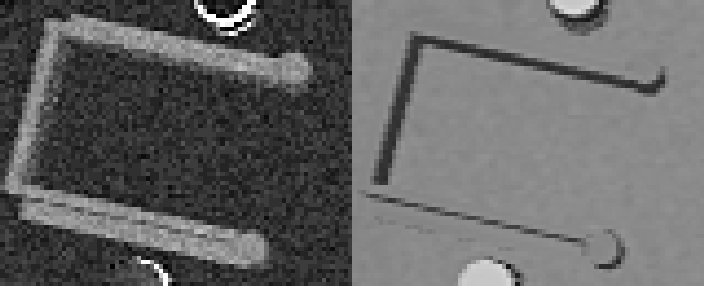

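View pics/m_side.png

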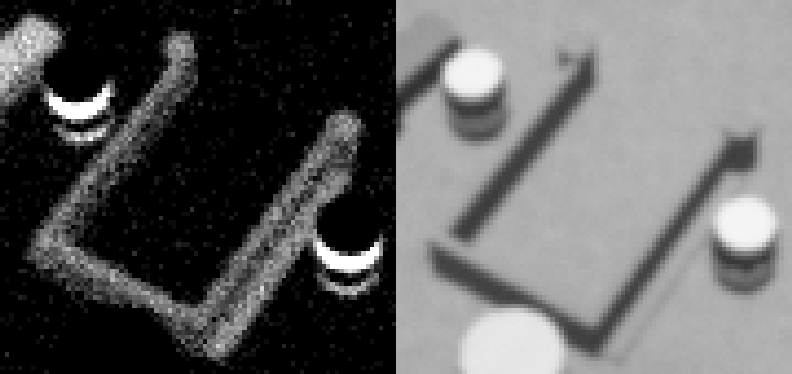

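Run:
```python
from h import *
T=np.load("top0.npz");S=np.load("side0.npz")
def fit(g,pl,pr,half,z,dark=25):
    # darkness-weighted centroid across the line pl->pr
    im=cv2.GaussianBlur(g["color"],(0,0),.5).astype(np.float32).mean(2)
    pl=np.array(pl,float);pr=np.array(pr,float);d=(pr-pl)/np.linalg.norm(pr-pl);n=np.array([-d[1],d[0]])
    pts=[]
    for a in np.linspace(.12,.88,25):
        o=np.arange(-half,half+.01,.25); q=pl+a*(pr-pl)+o[:,None]*n
        v=cv2.remap(im,q[:,0].astype(np.float32)[None],q[:,1].astype(np.float32)[None],cv2.INTER_LINEAR)[0]
        w=np.clip(np.median(v)-v-dark*.3,0,None)
        if w.max()>dark*.3: pts.append(ray(g,*(pl+a*(pr-pl)+(w@o/w.sum())*n),z)[:2])
    pts=np.array(pts); vx,vy,x,y=cv2.fitLine(pts.astype(np.float32),cv2.DIST_HUBER,0,1e-4,1e-4).ravel()
    return np.array([x,y]),np.degrees(np.arctan2(vy,vx))%180,len(pts)
k=4.4
t=lambda u,v:(220+u/k-.4,165+v/k-.4)
s=lambda u,v:(240+u/k-.4,205+v/k-.4)
for nm,r in(("far top",fit(T,t(420-352,38),t(650-352,90),4,.02)),("near top",fit(T,t(365-352,195),t(585-352,243),3,.02,8)),("back top",fit(T,t(413-352,40),t(380-352,185),5,.02)),
  ("far side",fit(S,s(590-396,70),s(460-396,238),6,.02)),("near side",fit(S,s(730-396,150),s(595-396,345),6,.02))):
    ang=np.radians(76.3);u=np.array([np.cos(ang),np.sin(ang)]);l=np.array([-u[1],u[0]]);rel=r[0]-np.array([.600,.028])
    print(nm,np.round(r[0],4),round(r[1],2),r[2],"bay s,l",np.round([rel@u,rel@l],4))
```

```text
far top [0.6721 0.096 ] 77.19 25 bay s,l [ 0.0831 -0.054 ]
near top [0.5601 0.1256] 77.31 25 bay s,l [0.0854 0.0618]
back top [0.6271 0.1948] 167.04 25 bay s,l [0.1684 0.0132]
far side [0.6709 0.0958] 77.24 25 bay s,l [ 0.0827 -0.0529]
near side [0.562 0.138] 77.35 25 bay s,l [0.0979 0.063 ]
```

>>> jog_arm(travel=[[0.017, -0.021, 0], [0.017, -0.021, 0], [0.017, -0.021, 0], [0.017, -0.021, 0], [0.017, -0.021, 0], [0.017, -0.021, 0], [0.017, -0.021, 0], [0.017, -0.021, 0], [0.017, -0.021, 0], [0.017, -0.021, 0], [0.017, -0.021, 0], [0.017, -0.021, 0], [0.017, -0.021, 0], [0.017, -0.021, 0], [0.017, -0.021, 0], [0.017, -0.021, 0]], dr=[[0, 0, 0], [0, 0, 0], [0, 0, 0], [0, 0, 0], [0, 0, 0], [0, 0, 0], [0, 0, 0], [0, 0, 0], [0, 0, 0], [0, 0, 0], [0, 0, 0], [0, 0, 0], [0, 0, 0], [0, 0, 0], [0, 0, 0], [0, 0, 0]], jaw=0.06)

```text
time_s: 1.43
position: [0.3988, 0.1981, 0.2311]
tool_rot: [[-0.973, 0.23, -0.001], [0.23, 0.973, -0.0], [0.0, -0.0, -1.0]]
ft_force: [0.8, 1.4, -0.4]
grip_width: 0.0602
```

>>> jog_arm(travel=[[0.002, -0.026, 0], [0.002, -0.026, 0], [0.002, -0.026, 0], [0.002, -0.026, 0], [0.002, -0.026, 0], [0.002, -0.026, 0], [0.002, -0.026, 0], [0.002, -0.026, 0], [0.002, -0.026, 0], [0.002, -0.026, 0], [0.002, -0.026, 0], [0.002, -0.026, 0], [0.002, -0.026, 0], [0.002, -0.026, 0], [0.002, -0.026, 0], [0, 0, 0]], dr=[[0, 0, 0.018], [0, 0, 0.018], [0, 0, 0.018], [0, 0, 0.018], [0, 0, 0.018], [0, 0, 0.018], [0, 0, 0.018], [0, 0, 0.018], [0, 0, 0.018], [0, 0, 0.018], [0, 0, 0.018], [0, 0, 0.018], [0, 0, 0.018], [0, 0, 0.018], [0, 0, 0.018], [0, 0, 0.018]])

```text
time_s: 2.77
position: [0.4285, -0.1944, 0.2308]
tool_rot: [[-0.999, -0.054, -0.0], [-0.054, 0.999, -0.001], [0.0, -0.001, -1.0]]
ft_force: [-0.3, 0.4, -0.8]
grip_width: 0.06
```

>>> jog_arm(travel=[[0, 0, -0.018], [0, 0, -0.018], [0, 0, -0.018], [0, 0, -0.018], [0, 0, -0.018], [0, 0, -0.018], [0, 0, -0.018], [0, 0, -0.018], [0, 0, -0.018], [0, 0, -0.018], [0, 0, -0.018], [0, 0, -0.014], [0, 0, -0.005], [0, 0, -0.004], [0, 0, 0]], dr=[[0, 0, 0], [0, 0, 0], [0, 0, 0], [0, 0, 0], [0, 0, 0], [0, 0, 0], [0, 0, 0], [0, 0, 0], [0, 0, 0], [0, 0, 0], [0, 0, 0], [0, 0, 0], [0, 0, 0], [0, 0, 0], [0, 0, 0]])

```text
time_s: 4.02
position: [0.4283, -0.1904, 0.0102]
tool_rot: [[-0.998, -0.056, -0.0], [-0.056, 0.998, 0.0], [0.0, 0.0, -1.0]]
ft_force: [-0.7, -0.1, 0.0]
grip_width: 0.0599
```

```bash
cat >> h.py <<'E'
M=np.array([.601,.030]);A=np.radians(77.2);U=np.array([np.cos(A),np.sin(A)]);L=np.array([-U[1],U[0]])
def look(tag,crop=None):
    from rig import get_image,observe
    out=[]
    for n in("top","side"):
        g=get_image(n); np.savez(f"{n}_{tag}.npz",**g)
        pts=[]
        for c,a in whites(g):
            p=ray(g,*c,.056)[:2]; pts.append(p)
        w=[p for p in pts if .35<p[0]<.75 and -.35<p[1]<.3]
        print(n,[tuple((1000*p).round(0).astype(int)) for p in w])
        b=(250,150,450,300) if n=="top" else (250,120,450,270)
        if crop: b=crop[n]
        c=g["color"][b[1]:b[3],b[0]:b[2],::-1]; cv2.imwrite(f"pics/{n}_{tag}.png",cv2.resize(c,None,fx=3.5,fy=3.5,interpolation=cv2.INTER_CUBIC))
    s=observe(); print(s["time_s"],np.round(s["position"],4),np.round(s["ft_force"],1),np.degrees(np.arctan2(s["tool_rot"][1,1],s["tool_rot"][0,1])))
E
python3 -c "
from h import *
look('a')"; python3 -c "
import cv2,numpy as np
a=cv2.imread('pics/top_a.png');b=cv2.imread('pics/side_a.png');cv2.imwrite('pics/ab.png',cv2.resize(np.hstack([a,b]),(800,300)))"
```

```text
top [(np.int64(717), np.int64(66)), (np.int64(531), np.int64(-186)), (np.int64(533), np.int64(-229)), (np.int64(529), np.int64(-142)), (np.int64(512), np.int64(122)), (np.int64(493), np.int64(-235)), (np.int64(487), np.int64(-142))]
side [(np.int64(515), np.int64(-224)), (np.int64(484), np.int64(-191)), (np.int64(527), np.int64(-145)), (np.int64(482), np.int64(-148)), (np.int64(714), np.int64(63)), (np.int64(510), np.int64(119))]
4.1167 [ 0.4286 -0.1908  0.0109] [-0.1 -0.7  0.2] 93.22656602477504
```

View pics/ab.png

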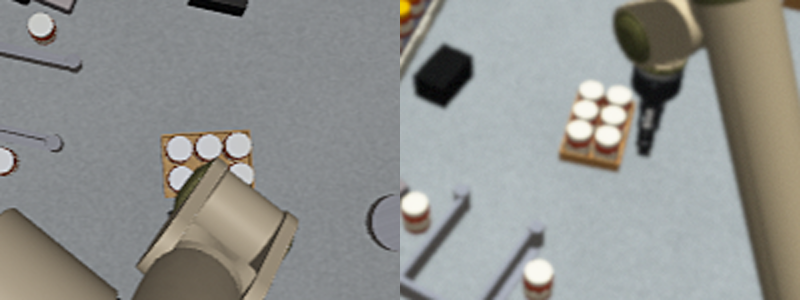

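>>> jog_arm(travel=[[0.002, 0, -0.001], [0.002, 0, -0.001], [0.002, 0, -0.001], [0.002, 0, -0.001], [0.002, 0, 0], [0.002, 0, 0], [0.002, 0, 0], [0.001, 0, 0], [0.001, 0, 0], [0.001, 0, 0], [0, 0, 0]], dr=[[0, 0, 0], [0, 0, 0], [0, 0, 0], [0, 0, 0], [0, 0, 0], [0, 0, 0], [0, 0, 0], [0, 0, 0], [0, 0, 0], [0, 0, 0], [0, 0, 0]])

```text
time_s: 5.03
position: [0.4455, -0.1907, 0.0063]
tool_rot: [[-0.998, -0.056, 0.0], [-0.056, 0.998, -0.0], [-0.0, -0.0, -1.0]]
ft_force: [0.2, 0.9, -0.0]
grip_width: 0.06
```

>>> jog_arm(travel=[[0.001, 0, 0], [0.001, 0, 0], [0.001, 0, 0], [0.001, 0, 0]], dr=[[0, 0, 0], [0, 0, 0], [0, 0, 0], [0, 0, 0]])

```text
time_s: 5.37
position: [0.4494, -0.1907, 0.0063]
tool_rot: [[-0.998, -0.056, 0.0], [-0.056, 0.998, -0.0], [-0.0, -0.0, -1.0]]
ft_force: [0.2, -0.3, 0.5]
grip_width: 0.0599
```

>>> jog_arm(travel=[[0.001, 0, 0], [0.001, 0, 0], [0.001, 0, 0]], dr=[[0, 0, 0], [0, 0, 0], [0, 0, 0]])

```text
time_s: 5.62
position: [0.4515, -0.1905, 0.0063]
tool_rot: [[-0.998, -0.056, -0.002], [-0.056, 0.998, 0.001], [0.002, 0.001, -1.0]]
ft_force: [-4.8, -1.0, 2.9]
grip_width: 0.0598
```

>>> jog_arm(travel=[[0.0022, 0.0006, 0], [0.0022, 0.0006, 0], [0.0022, 0.0006, 0], [0.0022, 0.0006, 0], [0.0022, 0.0006, 0], [0.0022, 0.0006, 0], [0.0022, 0.0006, 0], [0.0022, 0.0006, 0], [0.0022, 0.0006, 0], [0.0022, 0.0006, 0], [0.0022, 0.0006, 0], [0.0022, 0.0006, 0], [0.0022, 0.0006, 0], [0.0022, 0.0006, 0], [0, 0, 0]], dr=[[0, 0, -0.0137], [0, 0, -0.0137], [0, 0, -0.0137], [0, 0, -0.0137], [0, 0, -0.0137], [0, 0, -0.0137], [0, 0, -0.0137], [0, 0, -0.0137], [0, 0, -0.0137], [0, 0, -0.0137], [0, 0, -0.0137], [0, 0, -0.0137], [0, 0, -0.0137], [0, 0, -0.0137], [0, 0, 0]])

```text
time_s: 6.87
position: [0.4824, -0.1817, 0.0062]
tool_rot: [[-0.991, 0.135, -0.002], [0.135, 0.991, 0.001], [0.002, 0.001, -1.0]]
ft_force: [-3.3, 1.8, 1.0]
grip_width: 0.0601
```

```bash
python3 -c "
from h import *
look('b')"; python3 -c "
import cv2,numpy as np
a=cv2.imread('pics/top_b.png');b=cv2.imread('pics/side_b.png');cv2.imwrite('pics/bb.png',cv2.resize(np.hstack([a,b]),(800,300)))"
```

```text
top [(np.int64(717), np.int64(66)), (np.int64(572), np.int64(-146)), (np.int64(557), np.int64(-235)), (np.int64(512), np.int64(122))]
side [(np.int64(556), np.int64(-242)), (np.int64(563), np.int64(-196)), (np.int64(520), np.int64(-190)), (np.int64(569), np.int64(-153)), (np.int64(523), np.int64(-146)), (np.int64(714), np.int64(63)), (np.int64(510), np.int64(120))]
6.9667 [ 0.4825 -0.1818  0.0061] [-3.5  2.8  1.5] 82.24701154238295
```

View pics/bb.png

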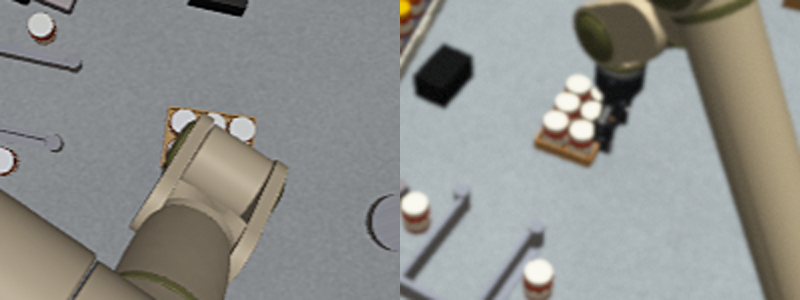

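>>> jog_arm(travel=[[0.0022, 0.0009, 0], [0.0022, 0.0009, 0], [0.0022, 0.0009, 0], [0.0022, 0.0009, 0], [0, 0, 0], [-0.003, 0.0007, 0], [-0.006, 0.0014, 0], [-0.01, 0.002, 0], [-0.01, 0.002, 0.01], [-0.01, 0.002, 0.02], [-0.01, -0.01, 0.025], [-0.01, -0.02, 0.025], [0, -0.025, 0.02], [0, -0.03, 0], [0, -0.03, 0], [0, -0.03, 0], [0, -0.03, 0], [0, 0, 0]], dr=[[0, 0, -0.022], [0, 0, -0.022], [0, 0, -0.022], [0, 0, -0.022], [0, 0, 0], [0, 0, 0], [0, 0, 0], [0, 0, 0], [0, 0, 0], [0, 0, 0], [0, 0, -0.1], [0, 0, -0.12], [0, 0, -0.12], [0, 0, -0.12], [0, 0, -0.12], [0, 0, -0.12], [0, 0, -0.12], [0, 0, -0.12]])

```text
time_s: 8.47
position: [0.4325, -0.3507, 0.1064]
tool_rot: [[-0.388, 0.922, 0.002], [0.922, 0.388, -0.003], [-0.004, 0.0, -1.0]]
ft_force: [-0.6, 0.8, -0.1]
grip_width: 0.0601
```

```bash
python3 -c "
from h import *
look('c')"; python3 -c "
import cv2,numpy as np
a=cv2.imread('pics/top_c.png');b=cv2.imread('pics/side_c.png');cv2.imwrite('pics/cb.png',cv2.resize(np.hstack([a,b]),(800,300)))"
```

```text
top [(np.int64(717), np.int64(66)), (np.int64(580), np.int64(-154)), (np.int64(571), np.int64(-196)), (np.int64(561), np.int64(-238)), (np.int64(537), np.int64(-144)), (np.int64(527), np.int64(-186)), (np.int64(517), np.int64(-228)), (np.int64(512), np.int64(122))]
side [(np.int64(537), np.int64(-241)), (np.int64(571), np.int64(-200)), (np.int64(526), np.int64(-190)), (np.int64(581), np.int64(-158)), (np.int64(535), np.int64(-147)), (np.int64(714), np.int64(63)), (np.int64(510), np.int64(119))]
8.5667 [ 0.4323 -0.3465  0.106 ] [ 0.2  0.3 -0.4] 23.180927524737132
```

View pics/cb.png

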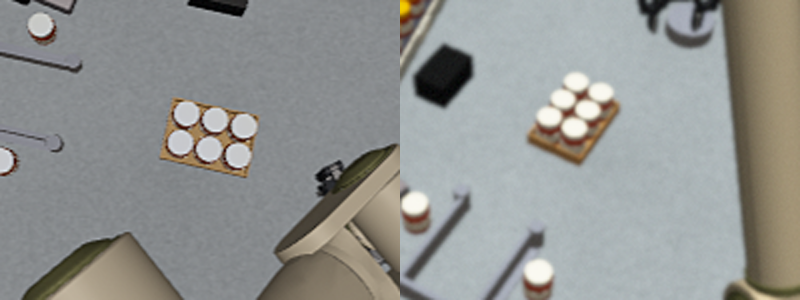

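>>> jog_arm(travel=[[0.016, 0.01, 0], [0.016, 0.01, 0], [0.016, 0.01, 0], [0.016, 0.01, 0], [0.016, 0.01, 0], [0.014, 0.008, 0], [0, 0, -0.02], [0, 0, -0.02], [0, 0, -0.02], [0, 0, -0.02], [0, 0, -0.012], [0, 0, -0.005], [0, 0, -0.002], [0, 0, 0]], dr=[[0, 0, -0.105], [0, 0, -0.105], [0, 0, -0.105], [0, 0, -0.105], [0, 0, -0.105], [0, 0, -0.103], [0, 0, 0], [0, 0, 0], [0, 0, 0], [0, 0, 0], [0, 0, 0], [0, 0, 0], [0, 0, 0], [0, 0, 0]], jaw=0.05)

```text
time_s: 9.73
position: [0.527, -0.2873, 0.0076]
tool_rot: [[0.217, 0.976, 0.0], [0.976, -0.217, -0.0], [-0.0, 0.0, -1.0]]
ft_force: [0.4, 0.1, 0.0]
grip_width: 0.0503
```

```bash
python3 -c "
from h import *
look('d')"; python3 -c "
import cv2,numpy as np
a=cv2.imread('pics/top_d.png');b=cv2.imread('pics/side_d.png');cv2.imwrite('pics/db.png',cv2.resize(np.hstack([a,b]),(800,300)))"
```

```text
top [(np.int64(717), np.int64(66)), (np.int64(580), np.int64(-154)), (np.int64(571), np.int64(-196)), (np.int64(563), np.int64(-235)), (np.int64(537), np.int64(-144)), (np.int64(527), np.int64(-186)), (np.int64(512), np.int64(122))]
side [(np.int64(539), np.int64(-239)), (np.int64(571), np.int64(-200)), (np.int64(526), np.int64(-189)), (np.int64(581), np.int64(-158)), (np.int64(535), np.int64(-147)), (np.int64(714), np.int64(63)), (np.int64(510), np.int64(119)), (np.int64(615), np.int64(254))]
9.8333 [ 0.5273 -0.2877  0.0083] [-0.4 -0.3  1.2] -12.575375664759964
```

View pics/db.png

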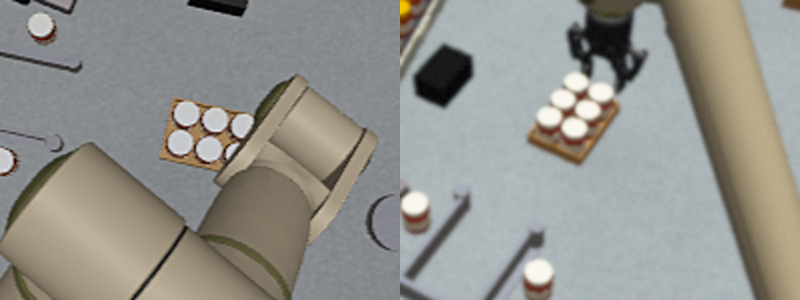

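>>> jog_arm(travel=[[0.0009, 0.0039, -0.001], [0.0009, 0.0039, -0.001], [0.0009, 0.0039, -0.001], [0.0004, 0.002, 0], [0.0004, 0.002, 0], [0.0004, 0.002, 0], [0.0004, 0.002, 0], [0.0004, 0.002, 0], [0.0004, 0.002, 0], [0.0009, 0.0039, 0], [0.0009, 0.0039, 0], [0.0009, 0.0039, 0], [0.0009, 0.0039, 0], [0.0009, 0.0039, 0], [0.0009, 0.0039, 0], [0.0009, 0.0039, 0], [0.0009, 0.0039, 0], [0.0009, 0.0039, 0], [0.0009, 0.0039, 0], [0.0009, 0.0039, 0]], dr=[[0, 0, 0], [0, 0, 0], [0, 0, 0], [0, 0, 0], [0, 0, 0], [0, 0, 0], [0, 0, 0], [0, 0, 0], [0, 0, 0], [0, 0, 0], [0, 0, 0], [0, 0, 0], [0, 0, 0], [0, 0, 0], [0, 0, 0], [0, 0, 0], [0, 0, 0], [0, 0, 0], [0, 0, 0], [0, 0, 0]])

```text
time_s: 11.5
position: [0.542, -0.2207, 0.0044]
tool_rot: [[0.219, 0.976, 0.0], [0.976, -0.219, -0.0], [-0.0, 0.0, -1.0]]
ft_force: [-0.9, -4.6, 0.9]
grip_width: 0.0501
```

>>> jog_arm(travel=[[0.0009, 0.0039, 0], [0.0009, 0.0039, 0], [0.0009, 0.0039, 0], [0.0009, 0.0039, 0], [0.0009, 0.0039, 0], [0.0009, 0.0039, 0], [0.0009, 0.0039, 0], [0.0009, 0.0039, 0], [0.0009, 0.0039, 0], [0.0009, 0.0039, 0], [0.0009, 0.0039, 0], [0.0009, 0.0039, 0], [0.0009, 0.0039, 0], [0.0009, 0.0039, 0], [0.0009, 0.0039, 0], [0, 0, 0]], dr=[[0, 0, 0], [0, 0, 0], [0, 0, 0], [0, 0, 0], [0, 0, 0], [0, 0, 0], [0, 0, 0], [0, 0, 0], [0, 0, 0], [0, 0, 0], [0, 0, 0], [0, 0, 0], [0, 0, 0], [0, 0, 0], [0, 0, 0], [0, 0, 0]])

```text
time_s: 12.83
position: [0.5556, -0.1615, 0.0043]
tool_rot: [[0.219, 0.976, -0.0], [0.976, -0.219, 0.001], [0.001, -0.0, -1.0]]
ft_force: [0.3, -0.2, -0.9]
grip_width: 0.0497
```

```bash
python3 -c "
from h import *
look('e')"; python3 -c "
import cv2,numpy as np
a=cv2.imread('pics/top_e.png');b=cv2.imread('pics/side_e.png');cv2.imwrite('pics/eb.png',cv2.resize(np.hstack([a,b]),(800,300)))"
```

```text
top [(np.int64(717), np.int64(66)), (np.int64(605), np.int64(-46)), (np.int64(596), np.int64(-84)), (np.int64(561), np.int64(-36)), (np.int64(558), np.int64(-71)), (np.int64(512), np.int64(122))]
side [(np.int64(586), np.int64(-135)), (np.int64(541), np.int64(-126)), (np.int64(596), np.int64(-92)), (np.int64(550), np.int64(-81)), (np.int64(606), np.int64(-50)), (np.int64(559), np.int64(-39)), (np.int64(714), np.int64(63)), (np.int64(510), np.int64(119))]
12.9333 [ 0.5552 -0.1616  0.004 ] [-0.1  0.7 -0.7] -12.638699615146122
```

View pics/eb.png

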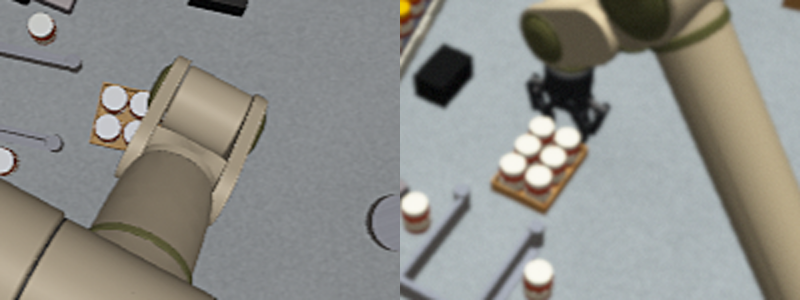

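>>> jog_arm(travel=[[0.001, 0.0039, 0], [0.001, 0.0039, 0], [0.001, 0.0039, 0], [0.001, 0.0039, 0], [0.001, 0.0039, 0], [0.001, 0.0039, 0], [0.001, 0.0039, 0], [0.001, 0.0039, 0], [0.001, 0.0039, 0], [0.001, 0.0039, 0], [0.001, 0.0039, 0], [0.001, 0.0039, 0], [0.001, 0.0039, 0], [0.0009, 0.0039, 0], [0.0009, 0.0039, 0], [0.0005, 0.002, 0], [0.0002, 0.001, 0]], dr=[[0, 0, 0], [0, 0, 0], [0, 0, 0], [0, 0, 0], [0, 0, 0], [0, 0, 0], [0, 0, 0], [0, 0, 0], [0, 0, 0], [0, 0, 0], [0, 0, 0], [0, 0, 0], [0, 0, 0], [0, 0, 0], [0, 0, 0], [0, 0, 0], [0, 0, 0]])

```text
time_s: 14.35
position: [0.571, -0.1006, 0.0043]
tool_rot: [[0.219, 0.976, -0.0], [0.976, -0.219, 0.0], [0.0, -0.0, -1.0]]
ft_force: [0.5, -2.7, -1.6]
grip_width: 0.0498
```

```bash
python3 -c "
from h import *
look('f',{'top':(200,130,400,280),'side':(230,140,430,290)})"; python3 -c "
import cv2,numpy as np
a=cv2.imread('pics/top_f.png');b=cv2.imread('pics/side_f.png');cv2.imwrite('pics/fb.png',cv2.resize(np.hstack([a,b]),(800,300)))"
```

```text
top [(np.int64(717), np.int64(66)), (np.int64(620), np.int64(15)), (np.int64(577), np.int64(25)), (np.int64(512), np.int64(122))]
side [(np.int64(601), np.int64(-74)), (np.int64(556), np.int64(-66)), (np.int64(612), np.int64(-32)), (np.int64(566), np.int64(-21)), (np.int64(621), np.int64(12)), (np.int64(714), np.int64(63)), (np.int64(575), np.int64(22)), (np.int64(510), np.int64(119))]
14.45 [ 0.5711 -0.1007  0.0044] [-0.1  0.6 -0.1] -12.6458233810604
```

View pics/side_f.png

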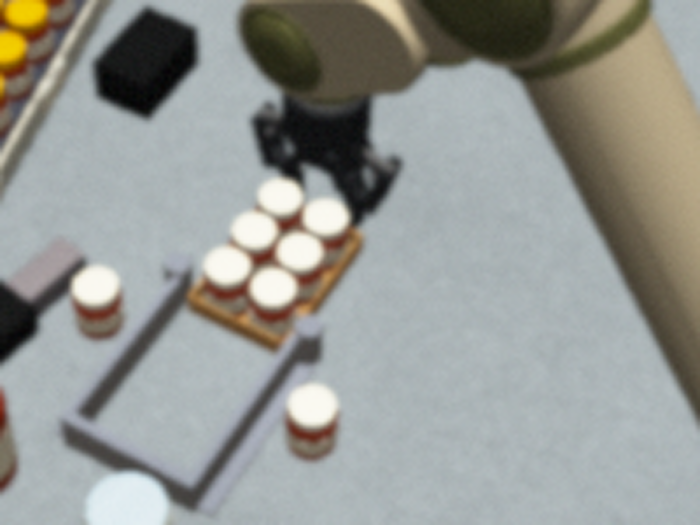

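View pics/top_f.png

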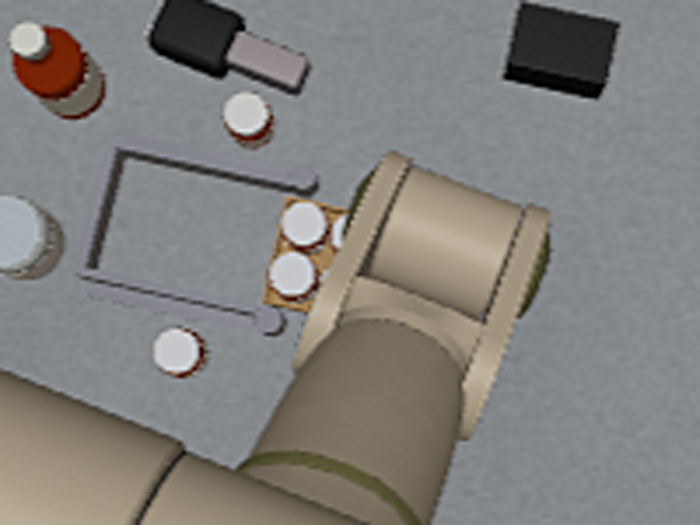

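>>> jog_arm(travel=[[0.0009, 0.0039, 0], [0.0009, 0.0039, 0], [0.0009, 0.0039, 0], [0.0009, 0.0039, 0], [0.0009, 0.0039, 0], [0.0009, 0.0039, 0], [0.0009, 0.0039, 0], [0.0009, 0.0039, 0], [0.0009, 0.0039, 0], [0.0009, 0.0039, 0], [0.0009, 0.0039, 0], [0.0009, 0.0039, 0], [0.0009, 0.0039, 0], [0.0009, 0.0039, 0], [0.0009, 0.0039, 0]], dr=[[0, 0, 0], [0, 0, 0], [0, 0, 0], [0, 0, 0], [0, 0, 0], [0, 0, 0], [0, 0, 0], [0, 0, 0], [0, 0, 0], [0, 0, 0], [0, 0, 0], [0, 0, 0], [0, 0, 0], [0, 0, 0], [0, 0, 0]])

```text
time_s: 15.7
position: [0.5846, -0.0423, 0.0044]
tool_rot: [[0.219, 0.976, 0.0], [0.976, -0.219, -0.0], [-0.0, 0.0, -1.0]]
ft_force: [-2.3, -4.7, 2.7]
grip_width: 0.0499
```

```bash
python3 -c "
from h import *
look('g',{'top':(200,130,400,280),'side':(230,140,430,290)})"
```

```text
top [(np.int64(717), np.int64(66)), (np.int64(634), np.int64(73)), (np.int64(591), np.int64(84)), (np.int64(512), np.int64(122))]
side [(np.int64(615), np.int64(-15)), (np.int64(570), np.int64(-7)), (np.int64(625), np.int64(28)), (np.int64(714), np.int64(63)), (np.int64(579), np.int64(38)), (np.int64(632), np.int64(71)), (np.int64(588), np.int64(81)), (np.int64(510), np.int64(119))]
15.8 [ 0.5846 -0.0416  0.0043] [0.4 0.6 0.5] -12.633346383447789
```

View pics/side_g.png

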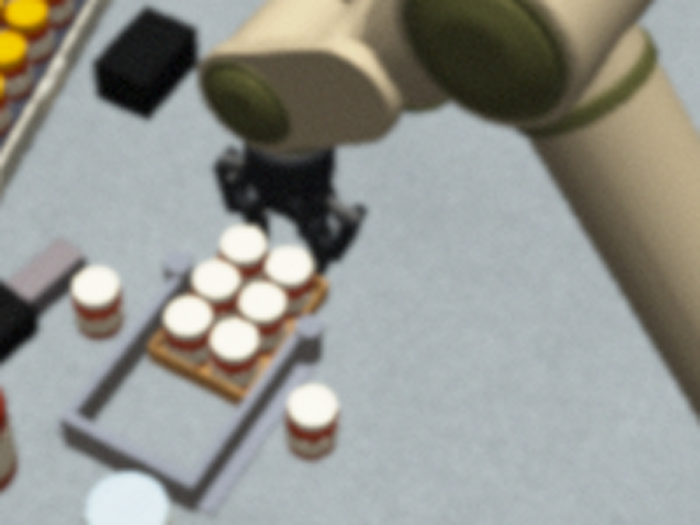

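>>> jog_arm(travel=[[-0.0009, -0.0039, 0], [-0.0009, -0.0039, 0.002], [0, 0, 0.002], [0, 0, 0.002], [0, 0, 0], [0, 0, 0], [0, 0, 0], [0, 0, 0]], dr=[[0, 0, 0], [0, 0, 0], [0, 0, 0], [0, 0, 0], [0, 0, 0], [0, 0, 0], [0, 0, 0], [0, 0, 0]], jaw=0.02)

```text
time_s: 16.47
position: [0.5826, -0.0502, 0.0102]
tool_rot: [[0.219, 0.976, -0.0], [0.976, -0.219, 0.0], [0.0, -0.0, -1.0]]
ft_force: [0.0, -0.2, 0.7]
grip_width: 0.0198
```

```bash
python3 -c "
from h import *
look('h',{'top':(200,130,400,280),'side':(230,140,430,290)})"
```

```text
top [(np.int64(717), np.int64(66)), (np.int64(634), np.int64(74)), (np.int64(590), np.int64(84)), (np.int64(512), np.int64(122))]
side [(np.int64(615), np.int64(-16)), (np.int64(569), np.int64(-5)), (np.int64(624), np.int64(27)), (np.int64(714), np.int64(63)), (np.int64(579), np.int64(38)), (np.int64(632), np.int64(71)), (np.int64(588), np.int64(81)), (np.int64(510), np.int64(119))]
16.5667 [ 0.5826 -0.0503  0.0102] [ 0.1 -0.4 -1.5] -12.647475396605124
```

View pics/side_h.png

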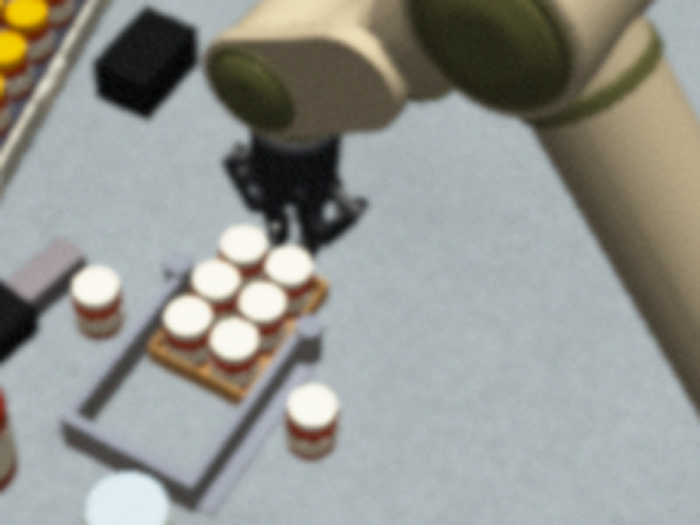

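```bash
python3 -c "
from h import *
g=np.load('side_h.npz');P=np.array([.5826,-.0503])
for u,v in((228,165),(240,188),(262,203),(365,208),(350,232),(320,245),(275,245),(300,262)):
    u2,v2=u/3.5+230-.36,v/3.5+140-.36
    a=ray(g,u2,v2,0);b=ray(g,u2,v2,.1)
    sa=(a[:2]-P)@U;sb=(b[:2]-P)@U
    for off in(0,.012):
        t=(off-sa)/(sb-sa);X=a+t*(b-a);print((u,v),off,'lat',round((X[:2]-P)@L,4),'z',round(X[2],4))
"
```

```text
(228, 165) 0 lat -0.0621 z 0.0915
(228, 165) 0.012 lat -0.0542 z 0.1081
(240, 188) 0 lat -0.0504 z 0.0683
(240, 188) 0.012 lat -0.0428 z 0.0852
(262, 203) 0 lat -0.0284 z 0.0618
(262, 203) 0.012 lat -0.0211 z 0.0788
(365, 208) 0 lat 0.0698 z 0.1167
(365, 208) 0.012 lat 0.0757 z 0.1328
(350, 232) 0 lat 0.0575 z 0.0774
(350, 232) 0.012 lat 0.0635 z 0.0941
(320, 245) 0 lat 0.0295 z 0.0415
(320, 245) 0.012 lat 0.036 z 0.0588
(275, 245) 0 lat -0.0153 z 0.0121
(275, 245) 0.012 lat -0.0082 z 0.0299
(300, 262) 0 lat 0.0103 z 0.0048
(300, 262) 0.012 lat 0.017 z 0.0227
```

>>> jog_arm(travel=[[0.0004, 0.002, 0], [0.0004, 0.002, 0], [0.0004, 0.002, 0], [0.0004, 0.002, 0], [0.0009, 0.0039, 0], [0.0009, 0.0039, 0], [0.0009, 0.0039, 0], [0.0009, 0.0039, 0], [0.0009, 0.0039, 0], [0.0009, 0.0039, 0], [0.0009, 0.0039, 0], [0.0009, 0.0039, 0], [0.0009, 0.0039, 0], [0.0009, 0.0039, 0], [0.0009, 0.0039, 0], [0.0009, 0.0039, 0], [0.0009, 0.0039, 0], [0.0009, 0.0039, 0], [0.0009, 0.0039, 0], [0.0009, 0.0039, 0]], dr=[[0, 0, 0], [0, 0, 0], [0, 0, 0], [0, 0, 0], [0, 0, 0], [0, 0, 0], [0, 0, 0], [0, 0, 0], [0, 0, 0], [0, 0, 0], [0, 0, 0], [0, 0, 0], [0, 0, 0], [0, 0, 0], [0, 0, 0], [0, 0, 0], [0, 0, 0], [0, 0, 0], [0, 0, 0], [0, 0, 0]])

```text
time_s: 18.23
position: [0.5987, 0.0205, 0.0103]
tool_rot: [[0.219, 0.976, -0.0], [0.976, -0.219, 0.0], [-0.0, -0.0, -1.0]]
ft_force: [-0.9, -3.1, -0.2]
grip_width: 0.02
```

```bash
python3 -c "
from h import *
look('i',{'top':(200,130,400,280),'side':(230,140,430,290)})"
```

```text
top [(np.int64(717), np.int64(66)), (np.int64(650), np.int64(143)), (np.int64(608), np.int64(154))]
side [(np.int64(714), np.int64(63)), (np.int64(628), np.int64(47)), (np.int64(583), np.int64(58)), (np.int64(637), np.int64(91)), (np.int64(594), np.int64(101)), (np.int64(647), np.int64(134)), (np.int64(603), np.int64(144)), (np.int64(510), np.int64(119))]
18.3333 [0.5988 0.021  0.0103] [ 0.9  0.4 -0. ] -12.620250839215585
```

View pics/side_i.png

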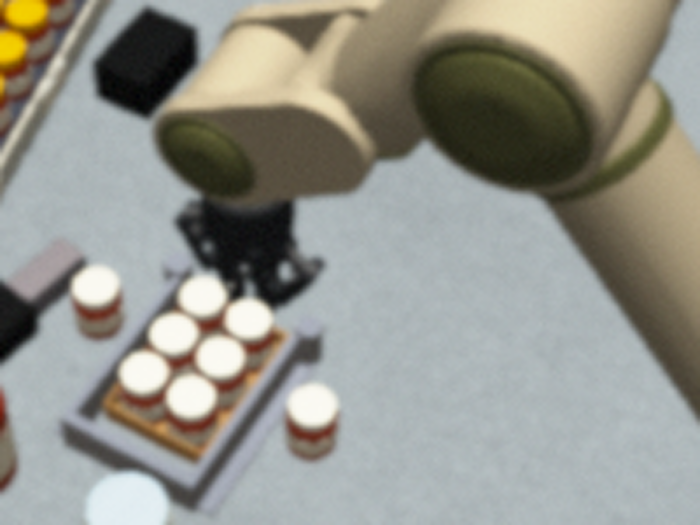

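>>> jog_arm(travel=[[0.0009, 0.0039, 0], [0.0009, 0.0039, 0], [0.0009, 0.0039, 0], [0.0009, 0.0039, 0], [0.0007, 0.003, 0], [0.0004, 0.002, 0], [0.0002, 0.001, 0]], dr=[[0, 0, 0], [0, 0, 0], [0, 0, 0], [0, 0, 0], [0, 0, 0], [0, 0, 0], [0, 0, 0]])

```text
time_s: 18.92
position: [0.6036, 0.042, 0.0103]
tool_rot: [[0.219, 0.976, 0.0], [0.976, -0.219, -0.0], [-0.0, 0.0, -1.0]]
ft_force: [-0.1, -3.6, -0.1]
grip_width: 0.0202
```

>>> jog_arm(travel=[[0.0002, 0.001, 0], [0.0002, 0.001, 0]], dr=[[0, 0, 0], [0, 0, 0]])

```text
time_s: 19.08
position: [0.6039, 0.0437, 0.0103]
tool_rot: [[0.219, 0.976, -0.0], [0.976, -0.219, -0.0], [-0.0, -0.0, -1.0]]
ft_force: [-0.6, -3.3, 0.3]
grip_width: 0.0201
```

>>> jog_arm(travel=[[0.0002, 0.001, 0], [0.0002, 0.001, 0]], dr=[[0, 0, 0], [0, 0, 0]])

```text
time_s: 19.25
position: [0.6043, 0.0457, 0.0103]
tool_rot: [[0.219, 0.976, -0.0], [0.976, -0.219, -0.0], [-0.0, -0.0, -1.0]]
ft_force: [-0.1, -2.5, -0.5]
grip_width: 0.0199
```

>>> jog_arm(travel=[[0.0002, 0.001, 0], [0.0002, 0.001, 0]], dr=[[0, 0, 0], [0, 0, 0]])

```text
time_s: 19.42
position: [0.6048, 0.0477, 0.0103]
tool_rot: [[0.219, 0.976, -0.0], [0.976, -0.219, 0.0], [0.0, -0.0, -1.0]]
ft_force: [-1.1, -3.5, -0.3]
grip_width: 0.0201
```

>>> jog_arm(travel=[[0.0002, 0.001, 0]], dr=[[0, 0, 0]])

```text
time_s: 19.5
position: [0.6048, 0.0481, 0.0104]
tool_rot: [[0.219, 0.976, -0.0], [0.976, -0.219, -0.001], [-0.001, -0.0, -1.0]]
ft_force: [-3.0, -11.1, 0.3]
grip_width: 0.0199
```

```bash
python3 -c "
from h import *
look('j',{'top':(200,130,400,280),'side':(230,140,430,290)})"
```

```text
top [(np.int64(717), np.int64(66))]
side [(np.int64(714), np.int64(63)), (np.int64(633), np.int64(75)), (np.int64(589), np.int64(85)), (np.int64(643), np.int64(118)), (np.int64(599), np.int64(128)), (np.int64(653), np.int64(161)), (np.int64(510), np.int64(119)), (np.int64(609), np.int64(170))]
19.6 [0.6048 0.048  0.0103] [-2.3 -7.8  0.5] -12.644311852917681
```

View pics/side_j.png

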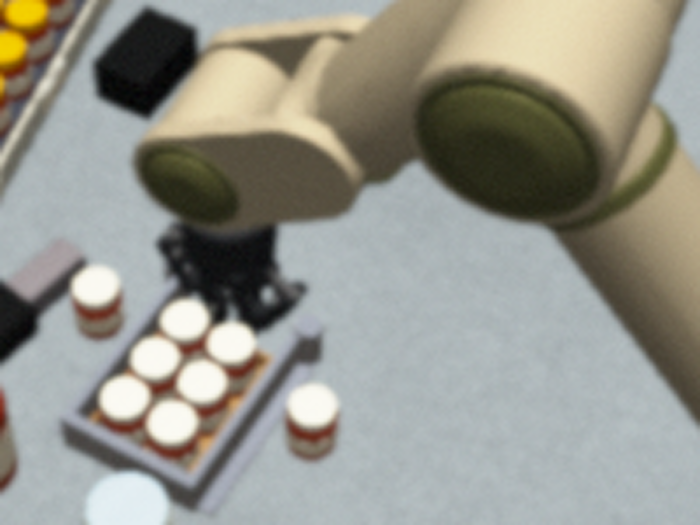

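>>> jog_arm(travel=[[0.0002, 0.001, 0], [0, 0, 0]], dr=[[0, 0, 0], [0, 0, 0]])

```text
time_s: 19.77
position: [0.6048, 0.0481, 0.0103]
tool_rot: [[0.219, 0.976, -0.001], [0.976, -0.219, -0.003], [-0.003, -0.001, -1.0]]
ft_force: [-2.2, -12.1, 1.7]
grip_width: 0.0197
```

>>> jog_arm(travel=[[-0.0004, -0.002, 0], [-0.0009, -0.0039, 0], [-0.0018, -0.0078, 0], [-0.0027, -0.0117, 0], [-0.0036, -0.0156, 0], [-0.0036, -0.0156, 0], [-0.0036, -0.0156, 0.005], [-0.0036, -0.0156, 0.015], [-0.0036, -0.0156, 0.025], [-0.0036, -0.0156, 0.03], [-0.005, -0.02, 0.03], [-0.005, -0.02, 0.03], [-0.01, -0.03, 0.02], [-0.01, -0.03, 0.01], [-0.02, -0.03, 0], [-0.02, -0.03, 0], [-0.02, -0.03, 0], [0, 0, 0]], dr=[[0, 0, 0], [0, 0, 0], [0, 0, 0], [0, 0, 0], [0, 0, 0], [0, 0, 0], [0, 0, 0], [0, 0, 0], [0, 0, 0], [0, 0, 0], [0, 0, 0], [0, 0, 0], [0, 0, 0], [0, 0, 0], [0, 0, 0], [0, 0, 0], [0, 0, 0], [0, 0, 0]])

```text
time_s: 21.27
position: [0.4845, -0.2643, 0.1753]
tool_rot: [[0.224, 0.975, -0.001], [0.975, -0.224, -0.001], [-0.001, -0.0, -1.0]]
ft_force: [-0.2, 0.7, 0.1]
grip_width: 0.0202
```

```bash
python3 -c "
from h import *
look('k',{'top':(180,110,380,260),'side':(230,140,430,290)})
a=cv2.imread('pics/top_k.png');b=cv2.imread('pics/side_k.png');cv2.imwrite('pics/kb.png',cv2.resize(np.hstack([a,b]),(800,300)))"
```

```text
top [(np.int64(717), np.int64(66)), (np.int64(654), np.int64(163)), (np.int64(645), np.int64(121)), (np.int64(635), np.int64(79)), (np.int64(611), np.int64(173)), (np.int64(601), np.int64(131)), (np.int64(592), np.int64(88)), (np.int64(512), np.int64(122))]
side [(np.int64(714), np.int64(63)), (np.int64(632), np.int64(74)), (np.int64(589), np.int64(82)), (np.int64(643), np.int64(118)), (np.int64(599), np.int64(129)), (np.int64(653), np.int64(161)), (np.int64(510), np.int64(119)), (np.int64(609), np.int64(170))]
21.3667 [ 0.4867 -0.2607  0.1753] [1.  1.  0.7] -12.819651694081148
```

View pics/kb.png

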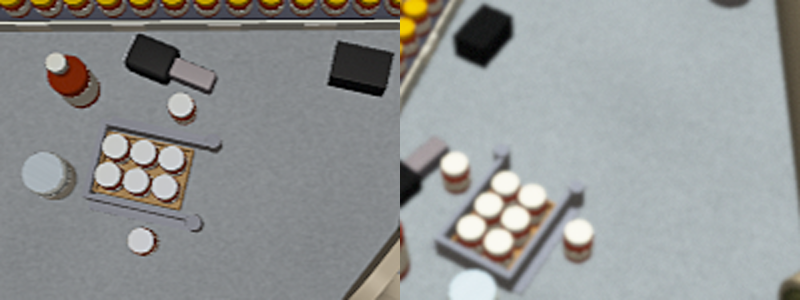

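```bash
python3 -c "
from rig import *
close_job()"
```

```text
the job is handed in; nothing more can be done
```

I pushed the tray through the gap and into the bay until it stopped against the back stop, and I handed the job in at about 21 s.

**How it went:** First I pushed the tray's near long side with the two fingers, which brought it onto the bay's axis and turned it about 16°. Then I pushed on its rear short end along the axis. I narrowed the jaws from 50 to 20 mm before the posts so the gripper's knuckles stayed clear of them. At the end the wrist force rose from about 3 N to about 12 N and the tray stopped moving.

**Last checks, both cameras with the arm clear:**

| Check | Measured | Allowed |
|---|---|---|
| Tray middle from mouth, along the bay | about 98–100 mm | 91–102 mm |
| Tray middle from bay axis | about 1 mm | 12 mm |
| Heading error | under 1° | 0.15 rad (8.6°) |
| Tray middle to back-stop face | 68.2 mm (68 mm is full contact) | – |

- **Bystanders:** The two loose jars measured the same as at the start. The can, bottle, scanner and label box look unmoved in the last pictures. I didn't measure those four or check the tin at the end; the arm was never lower than about 0.1 m near it.
- **Arm:** The wrist force was back to about zero.

**Disagreements:** The two cameras differed by 2–4 mm on absolute positions. The back stop also measured about 3.5 mm deeper than its stated distance from the posts. That is why I relied on the contact force and the tray's position relative to the back stop to decide it was home.

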